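# Put the mixed-up lids back on their own boxes

### The job

The three wooden lids have been put back on the wrong stoneware boxes. Swap them round so that each lid sits fully home on the box of its own shape, letting one lid wait on the clear end of the chopping board meanwhile. Lay the lids down without dropping them, keep them off the bare desk, and leave the boxes, the spice jar and the salt shaker standing upright.

Things in the scene. Friction and masses are not known exactly. Their poses are not given: they have to be found in the camera images.
- round_lid: Round wooden lid. Plate of 122 mm diameter, 10 mm thick; under it a plug of 88 mm diameter, 8 mm deep. Wooden bar handle upright in the middle of the top: 56 mm along x, 18 mm wide along y, top 44 mm above the origin. Origin: centre of the plug's underside, z up. 0.13 kg, loose. At the start on the square box.
- square_lid: Square wooden lid. Plate 116 x 116 mm, 10 mm thick; under it a plug 82 x 82 mm, 8 mm deep. Wooden bar handle upright in the middle of the top: 56 mm along x, 18 mm wide along y, top 44 mm above the origin. Origin: centre of the plug's underside, z up. 0.13 kg, loose. At the start on the oblong box, plug on its rim.
- oblong_lid: Oblong wooden lid. Plate 162 mm (x) by 86 mm (y), 10 mm thick; under it a plug 128 by 52 mm, 8 mm deep. Wooden bar handle upright in the middle of the top: 56 mm along x, 18 mm wide along y, top 44 mm above the origin. Origin: centre of the plug's underside, z up. 0.13 kg, loose. At the start on the round box, plug on its rim.
- round_box: Round box, 114 mm outside diameter, mouth 104 mm. Walls 5 mm, 65 mm high, open on top, plain blue stoneware, 0.6 kg, loose. Origin: centre of its underside. With its own lid home, plate flat on the rim and plug in the mouth (8 mm play each side), the lid's origin is 57 mm above this. 
- square_box: Square box, 108 x 108 mm outside, mouth 98 x 98 mm, sides along x and y. Walls 5 mm, 65 mm high, open on top, plain blue stoneware, 0.6 kg, loose. Origin: centre of its underside. With its own lid home, plate flat on the rim and plug in the mouth (8 mm play each side), the lid's origin is 57 mm above this. Any quarter turn of the lid will do.
- oblong_box: Oblong box, 154 mm (x) by 78 mm (y) outside, mouth 144 by 68 mm. Walls 5 mm, 65 mm high, open on top, plain blue stoneware, 0.6 kg, loose. Origin: centre of its underside. With its own lid home, plate flat on the rim and plug in the mouth (8 mm play each side), the lid's origin is 57 mm above this. Lid either way round.
- board: Wooden chopping board, 300 mm (x) by 180 mm (y), 20 mm thick, fixed on the desk, red corners at its far end. Origin: at desk level under the middle of the clear end; the board reaches from x = -100 to +200 mm and 90 mm either side in y; top at z = 20 mm. A spice jar and a garlic bulb stand at x = +160 mm; it is clear from -100 to +120 mm. A lid laid on it rests on its plug.
- spice_jar: A spice jar with a black cap, 42 mm diameter, 95 mm high, standing on the board. Origin: centre of its underside. To be left standing.
- shaker: A steel salt shaker, 40 mm diameter, 70 mm high, standing beside the round box, 122 mm from its centre. Origin: centre of its underside. To be left standing.
Not all that is in view belongs to the job. What is shaped like the square_lid but orange or purple is not meant.

How it is judged:
On the way:
1. one of the lids lies flat on the chopping board, let go and at rest (((x of round_lid in the frame of board between -0.11 and 0.21 m and y of round_lid in the frame of board between -0.1 and 0.1 m and z of round_lid in the frame of board between 0.014 and 0.027 m and angle between round_lid's own z axis and vertical below 0.08 rad and linear speed of round_lid below 0.02 m/s and contact force between the fingers and round_lid below 0.05 N) or (x of square_lid in the frame of board between -0.11 and 0.21 m and y of square_lid in the frame of board between -0.1 and 0.1 m and z of square_lid in the frame of board between 0.014 and 0.027 m and angle between square_lid's own z axis and vertical below 0.08 rad and linear speed of square_lid below 0.02 m/s and contact force between the fingers and square_lid below 0.05 N) or (x of oblong_lid in the frame of board between -0.11 and 0.21 m and y of oblong_lid in the frame of board between -0.1 and 0.1 m and z of oblong_lid in the frame of board between 0.014 and 0.027 m and angle between oblong_lid's own z axis and vertical below 0.08 rad and linear speed of oblong_lid below 0.02 m/s and contact force between the fingers and oblong_lid below 0.05 N))), for 0.2 s.
At the end, for the whole second after the job is handed in: Each lid lies level on the box of its own shape, plug in the mouth: lid origin 52-60 mm above the box's, centres within 13 mm, tilt under 0.06 rad, sides parallel (oblong 0.2, square 0.25 rad); released, under 0.02 m/s; boxes, spice jar and shaker upright (horizontal distance between round_lid and round_box below 0.013 m and z of round_lid in the frame of round_box between 0.052 and 0.06 m and angle between each of round_lid, square_lid, oblong_lid's own z axis and vertical below 0.06 rad and angle between each of round_box, square_box, oblong_box's own z axis and vertical below 0.05 rad and linear speed of each of round_lid, square_lid, oblong_lid below 0.02 m/s and contact force between the fingers and round_lid below 0.05 N and horizontal distance between square_lid and square_box below 0.013 m and z of square_lid in the frame of square_box between 0.052 and 0.06 m and contact force between the fingers and square_lid below 0.05 N and (angle between the x axis of square_lid and the x axis of square_box, either way round below 0.25 rad or angle between the x axis of square_lid and the y axis of square_box, either way round below 0.25 rad) and horizontal distance between oblong_lid and oblong_box below 0.013 m and z of oblong_lid in the frame of oblong_box between 0.052 and 0.06 m and contact force between the fingers and oblong_lid below 0.05 N and angle between the x axis of oblong_lid and the x axis of oblong_box, either way round below 0.2 rad and angle between each of spice_jar, shaker's own z axis and vertical below 0.1 rad); the robot touches nothing.
It fails at once if a lid lies on the bare desk (height (world z) of any of round_lid, square_lid, oblong_lid below 0.01 m).
It fails at once if a lid is dropped (falls freely faster than 0.9 m/s, from more than about 4 cm) ((contact force between the fingers and round_lid below 0.05 N and linear speed of round_lid above 0.9 m/s) or (contact force between the fingers and square_lid below 0.05 N and linear speed of square_lid above 0.9 m/s) or (contact force between the fingers and oblong_lid below 0.05 N and linear speed of oblong_lid above 0.9 m/s)).
It fails at once if a box, the spice jar or the shaker is knocked over (tilted more than 0.5 rad) (angle between any of round_box, square_box, oblong_box, spice_jar, shaker's own z axis and vertical above 0.5 rad).
It also fails if it takes over 128 s, if anything falls off the work surface, if the arm or the gripper's body presses on something with over 40 N, if the wrist force passes 120 N, or if a joint passes its speed limit or range.

### The arm

A 7-joint arm with a two-finger parallel gripper is mounted at the origin on the work surface. World frame = base frame: x ahead of the robot, y to its left, z up, the work surface at z = 0. Lengths are in m, angles in rad, forces in N, time in s.
With the tool pointing down it reaches from about 0.4 to 0.85 m from the base axis. Payload 4.5 kg.
Tool frame: the origin (TCP) lies on the centre line of the jaws, within the pads' length; the fingertips stand arm.tcp_to_tips ahead of it and the grasp point (between the pads) lies 11 mm behind it (arm.tcp_to_tips is the distance from the TCP to the fingertips, in m); z points along the fingers, y is the line along which they close (so a half turn about z gives the same grasp; the last joint's range is limited). The gripper opens to 85 mm and grips with 20 to 120 N. Pads are 22 mm wide; open, the fingers measure 114 mm over their backs; the gripper's body (76 mm by 85 mm) begins 54 mm behind the grasp point. The pads swing forward as they close: fully open they stand 13 mm farther back than shut.
Start: joints at [-1.235, 0.689, -0.195, 1.565, 0.157, 0.902, -0.215], TCP at [0.186, 0.597, 0.201] pointing down, gripper open.
Joint ranges: [-3.01, 3.01], [-0.46, 2.08], [-1.47, 1.51], [0.13, 2.56], [-1, 4.14], [0.04, 2.09], [-2.66, 2.66]. Speed limits (rad/s): [2.57, 2.57, 3.14, 3.14, 3.14, 3.14, 3.14].

### API

Orientations are given as a 3x3 rotation matrix whose columns are the frame's x, y, z axes.
In Python, from rig import arm gives the robot as it stands. Calls block until the motion is done:
- arm.move_pose(position, orientation): joint-space move of the TCP to a pose.
- arm.servo_line(position, attitude=None, v=0.15, guard=None): straight line of the TCP; attitude=None keeps the orientation; v is the mean speed in m/s. With guard (N) it stops when the force on the tool has changed by that much, and returns True; else False.
- arm.movej(angles): joint-space move.
- arm.gripper_to(opening, f_grip=None): opening from 0.0 (shut) to 1.0 (fully open); f_grip is the grip in N (None keeps the last); returns when the fingers have stopped.
- arm.dwell(seconds).
- arm.ik(position, orientation): joint angles nearest the present ones, or None.
- arm.observe(): the state.
- arm.read_camera(name): name is "side" or "top" or "wrist"; returns a dict with "color" (420x560x3 uint8, blue, green, red), "z_map" (420x560 float32, m along the optical axis (not along the pixel's ray), 0 where there is no reading), "intrinsics" (3x3 intrinsics, pixels), "origin" and "rotation" of the camera in the world; the wrist camera has in their place "hand_eye" (4x4, takes a point from camera to tool coordinates, whose origin is the TCP and whose axes are the flange's). Camera axes: x right, y up, looking along -z (the intrinsics and any distortion apply to the point x, -y, -z); pixel columns grow to the right and rows downward; lengths in m; the calibration is good to about 2 mm. A picture is of the moment at which its call begins: read the wrist's pose just before it.
A pose or a line that the arm cannot do raises arm.IKError and nothing moves.
- arm.job_done(): hands the job in; it is judged then, once.
The state is a dict: "time_s": time; "joints": joint angles; "joint_velocities": joint speeds; "joint_efforts": joint torques, N m; "eef_pos": TCP position; "tool_rot": TCP orientation; "wrist_force": force on the tool from outside, world axes, zero at the start; "torque": the same for the moment, N m; "opening": opening from 0.0 (shut) to 1.0 (fully open); "grasp_force": force on a finger pad.
Only numpy, scipy, OpenCV 4.12 (cv2) and the standard library are available. Lean on these libraries where they do the work, as an engineer would, in place of code of your own. Each camera call takes 0.05 s, during which the arm holds its last target. There are 200 camera calls.

## Working session

There is one attempt and no reset: what is moved stays moved. The work goes in short steps, each a Python script; the robot and the scene stay as the last script left them, time stands still between calls to the robot, and variables do not carry over. Pictures are saved under pics/ and viewed, at most 14 in all, crops included, and the job is handed in when it is done.

```bash
ls; mkdir -p pics; python3 - <<'E'
from rig import arm
import cv2,numpy as np,pickle
d={}
for n in("top","side"):
    c=arm.read_camera(n); d[n]=c; cv2.imwrite(f"pics/{n}0.png",c["color"])
    print(n,c["intrinsics"],c["origin"],c["rotation"],[k for k in c])
pickle.dump(d,open("c0.pkl","wb"))
print(arm.tcp_to_tips, arm.observe())
E
```

```text
pics
top [[451.24301144   0.         288.93657563]
 [  0.         451.24301144 209.08150283]
 [  0.           0.           1.        ]] [0.27698527 0.00149505 1.16984324] [[ 0.01704347  0.98811687 -0.15275661]
 [-0.99978895  0.01859505  0.00873421]
 [ 0.01147094  0.15257551  0.98822524]] ['color', 'z_map', 'intrinsics', 'origin', 'rotation']
side [[506.91612885   0.         284.48247443]
 [  0.         506.91612885 211.94304096]
 [  0.           0.           1.        ]] [ 0.25911626 -0.73188224  0.98047074] [[ 0.97003354  0.18663143 -0.1555752 ]
 [-0.24295218  0.7530276  -0.61149299]
 [ 0.00302861  0.63096604  0.77580454]] ['color', 'z_map', 'intrinsics', 'origin', 'rotation']
0.008 {'time_s': 0.1, 'joints': array([-1.23522993,  0.68994188, -0.19448044,  1.56626279,  0.15731326,
        0.90252583, -0.21512944]), 'joint_velocities': array([ 0.00056611, -0.00272098, -0.00182767, -0.00099485, -0.00019817,
        0.00022564, -0.00116925]), 'joint_efforts': array([-3.93140988e-03, -5.40599442e+01, -1.27164166e+00, -1.58982325e+01,
        9.41037579e-03,  4.44579768e-03,  8.19775522e-06]), 'eef_pos': array([0.18563262, 0.59610545, 0.20023118]), 'tool_rot': array([[-9.54821138e-01,  2.97180860e-01, -3.61327479e-04],
       [ 2.97181035e-01,  9.54819620e-01, -1.71015937e-03],
       [-1.63224067e-04, -1.74027599e-03, -9.99998472e-01]]), 'wrist_force': array([-0.00254885,  0.01355015,  0.07280986]), 'torque': array([ 0.01428817, -0.02623525, -0.05676373]), 'grasp_force': 0.0, 'opening': 0.9994217468204815}
```

View pics/top0.png

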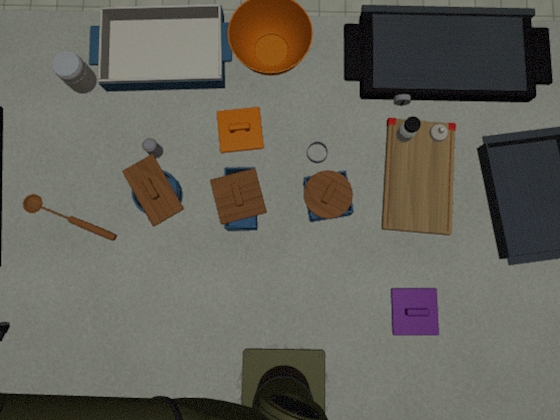

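View pics/side0.png

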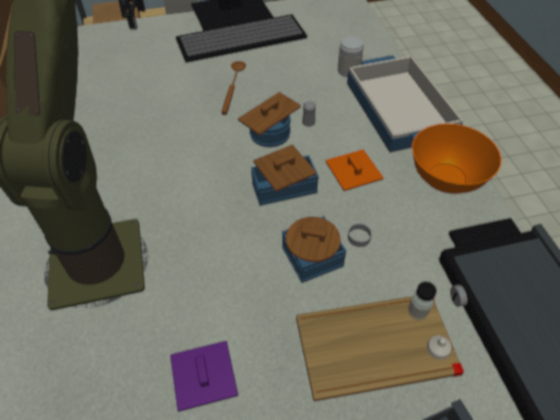

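The top view shows these lids:
- Oblong lid at (153,190), on the round box.
- Square lid at (239,196), on the oblong box.
- Round lid at (328,194), on the square box.

The board is at (420,177), with its clear end toward (418,210). There are three square-lid shapes: wood (239,196), orange (240,130) and purple (415,312). The wooden one is meant, because the task says orange and purple are not. I'll confirm it in a crop while measuring.

```bash
cat > h.py <<'E'
import numpy as np,cv2
from rig import arm
def world(c):
    K=c["intrinsics"];v,u=np.mgrid[:420,:560];z=c["z_map"]
    p=np.stack([(u-K[0,2])/K[0,0]*z,-(v-K[1,2])/K[1,1]*z,-z],-1)
    w=p@c["rotation"].T+c["origin"]; w[z==0]=np.nan
    return w
def cast(c,px,h):   # pixels -> world xy on the plane z=h
    K=c["intrinsics"];px=np.atleast_2d(px).astype(float)
    r=np.stack([(px[:,0]-K[0,2])/K[0,0],-(px[:,1]-K[1,2])/K[1,1],-np.ones(len(px))],1)@c["rotation"].T
    return (c["origin"]+r*((h-c["origin"][2])/r[:,2])[:,None])[:,:2]
def rect(c,mask,h):  # biggest blob: centre, (long,short), angle of long side, in the plane z=h
    cs,_=cv2.findContours(mask.astype(np.uint8),cv2.RETR_EXTERNAL,cv2.CHAIN_APPROX_NONE)
    k=max(cs,key=cv2.contourArea)
    q=cast(c,k[:,0],h)
    (cx,cy),(w,l),a=cv2.minAreaRect((q*1000).astype(np.float32))
    a=np.deg2rad(a)
    if l>w:w,l,a=l,w,a+np.pi/2
    return np.array([cx,cy])/1000,(w,l),(a+np.pi/2)%np.pi-np.pi/2
def roi(c,u0,u1,v0,v1):
    m=np.zeros((420,560),bool);m[v0:v1,u0:u1]=1;return m
E
python3 - <<'E'
from h import *
import pickle
d=pickle.load(open("c0.pkl","rb"));c=d["top"];w=world(c);z=w[...,2]
print("desk",np.nanmedian(z[250:290,150:200]), np.nanstd(z[250:290,150:200]))
hsv=cv2.cvtColor(c["color"],cv2.COLOR_BGR2HSV)
for n,r,o in(("obl",roi(c,110,195,140,235),.065),("sq",roi(c,205,275,160,240),.065),("rnd",roi(c,295,365,160,230),.057)):
    zz=z[r]; print(n,"z hist",np.histogram(zz,bins=np.arange(.05,.13,.005))[0])
    print(" plate",rect(c,r&(z>o+.012),o+.018)); print(" handle",rect(c,r&(z>o+.033),o+.044))
b=roi(c,375,465,110,245)&(hsv[...,0]<28)&(hsv[...,1]>60)&(z>.01)&(z<.03)
print("board",rect(c,b,.02))
for n,r in(("rboxblue",roi(c,110,195,140,235)),("obox",roi(c,205,275,160,240)),("sbox",roi(c,295,365,160,230))):
    m=r&(abs(hsv[...,0].astype(int)-105)<15)&(hsv[...,1]>90)&(z>.055)&(z<.07); print(n,m.sum(), np.nanmin(w[m][:,:2],0),np.nanmax(w[m][:,:2],0))
cv2.imwrite("pics/crop.png",cv2.resize(c["color"][90:245,100:475],None,fx=2.1,fy=2.1,interpolation=cv2.INTER_CUBIC))
E
```

```text
desk -0.001839977923872027 0.0022385828856795885
obl z hist [  36   37  134  100   24  612 1422   53    3   11   44  117   11    0
    0]
 plate (array([0.48627792, 0.32771478]), (161.6517333984375, 85.65580749511719), np.float64(0.5585548954344608))
 handle (array([0.48563754, 0.326858  ]), (57.20701217651367, 18.551342010498047), np.float64(0.5697620099337324))
sq z hist [  35   40  122   26    4  522 1427   75    0    3   29  123   18    0
    0]
 plate (array([0.47492822, 0.11838184]), (115.96884155273438, 115.07034301757812), np.float64(0.281955089745737))
 handle (array([0.47451651, 0.11811787]), (56.05669403076172, 17.83635711669922), np.float64(0.27577738825459375))
rnd z hist [  23   21   84   95 1177  443    2    0   15   91   62    0    0    0
    0]
 plate (array([ 0.48491833, -0.10173632]), (119.0178451538086, 118.07827758789062), np.float64(-1.5522106602600463))
 handle (array([ 0.48481607, -0.10226598]), (56.184173583984375, 17.257802963256836), np.float64(-0.4514100658261748))
board (array([ 0.55155505, -0.34626901]), (299.8307800292969, 180.0074920654297), np.float64(-0.06707184521170007))
rboxblue 93 [0.43667115 0.27235734] [0.53923647 0.38351564]
obox 156 [0.39659974 0.07502387] [0.55466587 0.15414042]
sbox 108 [ 0.42425383 -0.16501725] [ 0.54828208 -0.04472663]
```

View pics/crop.png

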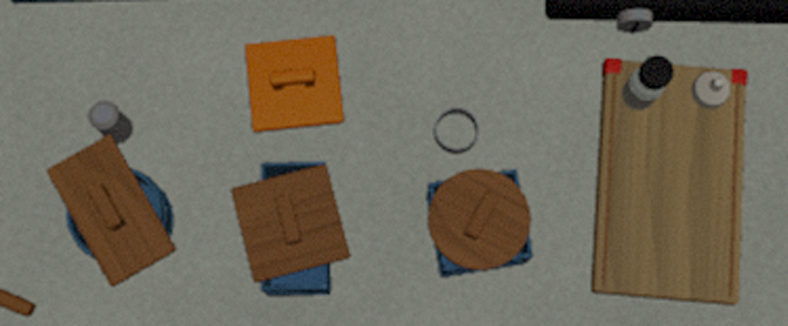

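The crop confirms the wooden square lid at (290,222), on the oblong box. The orange one at (295,83) is a decoy. The measured sizes match the specs, so the first move is round lid to board.

```bash
cat >> h.py <<'E'
HOME=[-1.235,0.689,-0.195,1.565,0.157,0.902,-0.215]
def R(a):
    c,s=np.cos(a),np.sin(a); return np.array([[c,s,0],[s,-c,0],[0,0,-1.]])
G=.030; HOV=.22
def st(t):
    o=arm.observe(); print(t,round(o["time_s"],1),o["eef_pos"].round(4),"F",o["wrist_force"].round(1),"open",round(o["opening"],3),"grip",round(o["grasp_force"],1))
def best(xy,a,xy2,a2):  # half turn that keeps joint 7 away from its limits at both ends
    def cost(k):
        q=[arm.ik([*p,HOV],R(b+k)) for p,b in((xy,a),(xy2,a2))]
        return 99 if any(x is None for x in q) else max(abs(x[6]) for x in q)
    k=min((0,np.pi,-np.pi),key=cost); print("turn",k,cost(k)); return k
def pick(xy,a,zo):
    arm.gripper_to(.6)
    arm.move_pose([*xy,HOV],R(a))
    arm.servo_line([*xy,zo+G+.03],v=.15)
    hit=arm.servo_line([*xy,zo+G],v=.05,guard=6); st(f"down hit={hit}")
    arm.gripper_to(0,f_grip=40); st("closed")
    arm.servo_line([*xy,zo+G+.03],v=.06); st("lifted")
    arm.servo_line([*xy,HOV],v=.15)
def place(xy,a,zo):
    arm.servo_line([*xy,HOV],R(a),v=.2)
    arm.servo_line([*xy,zo+G+.02],v=.15)
    hit=arm.servo_line([*xy,zo+G-.003],v=.03,guard=4); st(f"placed hit={hit}")
def release():
    arm.gripper_to(.6); p=arm.observe()["eef_pos"]
    arm.servo_line([p[0],p[1],HOV],v=.15); arm.movej(HOME); st("home")
E
python3 - <<'E'
from h import *
p=[.4849,-.1021];a=-.4514
t=np.array([.5517,-.3463])-.05*np.array([np.cos(-.067),np.sin(-.067)])
k=best(p,a,t,a)
pick(p,a+k,.057); place(t,a+k,.020)
print(t)
E
```

```text
turn 0 1.1880024519793788
down hit=False 4.8 [ 0.4849 -0.1023  0.087 ] F [ 0.3  0.5 -0.5] open 0.598 grip 0.0
closed 5.3 [ 0.4849 -0.1021  0.0871] F [ 0.5 -0.1  0.7] open -0.001 grip 0.0
lifted 6.0 [ 0.485  -0.1019  0.1171] F [-0.1  0.9 -0.7] open -0.0 grip 0.0
placed hit=False 10.2 [ 0.5019 -0.3431  0.0471] F [-0.5 -0.1  0.7] open 0.001 grip 0.0
[ 0.50181218 -0.34295251]
```

The gripper shut fully on nothing, so I missed the handle. I'll look before doing anything else.

```bash
python3 - <<'E'
from h import *
p=arm.observe()["eef_pos"]
arm.servo_line([p[0],p[1],HOV],v=.15); arm.gripper_to(.6)
arm.move_pose([.4849,-.1021,.15],R(-.4514));st("")
s=arm.read_camera("side");w=arm.read_camera("wrist");t=arm.read_camera("top")
cv2.imwrite("pics/look.png",np.vstack([np.hstack([cv2.resize(s["color"][120:330,180:460],(400,300)),cv2.resize(w["color"],(400,300))]),np.hstack([cv2.resize(t["color"][90:300,230:510],(400,300))]*2)]))
print(w["hand_eye"],w["intrinsics"])
E
```

```text
13.1 [ 0.486  -0.1041  0.1507] F [ 0.2  0.  -0.1] open 0.598 grip 0.0
[[ 8.93459136e-04  9.50395457e-01  3.11042887e-01  7.76375293e-02]
 [ 9.99999595e-01 -8.81835685e-04 -1.78001644e-04 -8.24383271e-05]
 [ 1.05116763e-04  3.11042920e-01 -9.50395860e-01 -1.73691703e-01]
 [ 0.00000000e+00  0.00000000e+00  0.00000000e+00  1.00000000e+00]] [[329.5861986    0.         274.67309522]
 [  0.         329.5861986  218.37348997]
 [  0.           0.           1.        ]]
```

View pics/look.png

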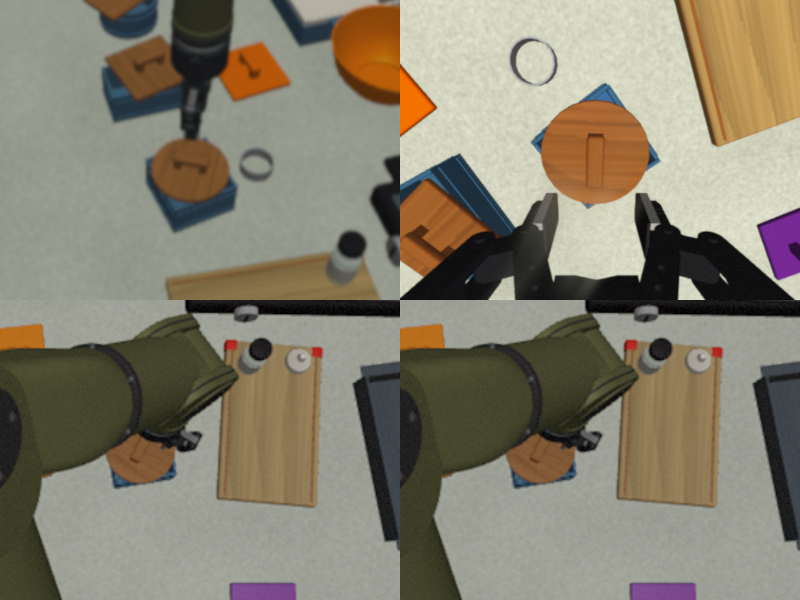

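Side crop: the jaws at (190,130) are above and beyond the handle at (190,165). Wrist view: the handle at (595,160) is aligned with the jaws. I'll compare the wrist camera's measurement with the top camera's.

```bash
cat >> h.py <<'E'
def wristcam():
    o=arm.observe();c=arm.read_camera("wrist");H=np.array(c["hand_eye"]);T=np.eye(4);T[:3,:3]=o["tool_rot"];T[:3,3]=o["eef_pos"]
    M=T@H;c["origin"]=M[:3,3];c["rotation"]=M[:3,:3];return c
E
python3 - <<'E'
from h import *
c=wristcam();w=world(c);z=w[...,2]
r=roi(c,190,355,130,290)
wood=r&(cv2.cvtColor(c["color"],cv2.COLOR_BGR2HSV)[...,0]<20)
print(np.nanmedian(z[100:120,100:150]),np.histogram(z[r],bins=np.arange(.05,.13,.005))[0])
m=r&(z>.088)&(z<.106);print("handle",rect(c,m,.101)); print("plate",rect(c,r&(z>.069)&(z<.106),.075))
H=np.linalg.inv(c["hand_eye"])
for p in([0,0,0],[0,0,.008],[0,0,-.011]):
    q=H@[*p,1];K=c["intrinsics"];print(p,K[0,0]*q[0]/-q[2]+K[0,2],K[1,1]*-q[1]/-q[2]+K[1,2])
# finger pixels: tool coords of near surfaces
v,u=np.mgrid[:420,:560];zz=c["z_map"];pc=np.stack([(u-K[0,2])/K[0,0]*zz,-(v-K[1,2])/K[1,1]*zz,-zz,np.ones_like(zz)],-1)@c["hand_eye"].T
f=(v>265)&(zz>0)&(zz<.25)
q=pc[f];print("finger tool z max",np.percentile(q[:,2],[50,90,98]),"x",np.percentile(q[:,0],[2,50,98]))
tip=q[q[:,2]>np.percentile(q[:,2],97)];print(tip.mean(0))
st("")
E
```

```text
0.0008922219920952656 [  168    44   186   468  1926 13594    24     1    23   240  1529     0
     0     0     0]
handle (array([ 0.48502585, -0.10224697]), (56.34638214111328, 17.742586135864258), np.float64(-0.4784164500713688))
plate (array([ 0.48392722, -0.10153789]), (120.912353515625, 119.90678405761719), np.float64(-0.367520890962842))
[0, 0, 0] 274.72700519486955 252.7925049358835
[0, 0, 0.008] 274.7263202797771 247.29618404095157
[0, 0, -0.011] 274.72804208082835 261.1133289674479
finger tool z max [-0.09873286 -0.07000749 -0.04609879] x [-0.01047874  0.00926664  0.0154653 ]
[ 2.87861228e-03 -4.13354637e-04 -4.36449558e-02  1.00000000e+00]
 13.3 [ 0.4855 -0.1039  0.1504] F [0.3 0.2 0.7] open 0.602 grip 0.0
```

The handle position agrees in both views, but the fingertips seem to sit about 4 cm behind the TCP at this opening. I'll measure the tips when shut and when open.

```bash
python3 - <<'E'
from h import *
ims=[]
arm.move_pose([.4849,-.1021,.2],R(-.4514)) 
for g in(0,.3,.6,1):
    arm.gripper_to(g);arm.dwell(.3);c=wristcam();K=c["intrinsics"]
    v,u=np.mgrid[:420,:560];zz=c["z_map"];pc=np.stack([(u-K[0,2])/K[0,0]*zz,-(v-K[1,2])/K[1,1]*zz,-zz,np.ones_like(zz)],-1)@c["hand_eye"].T
    f=(zz>0)&(abs(pc[...,0])<.02)&(abs(pc[...,1])<.06)&(pc[...,2]<.04)&(v>200)
    q=pc[f];t=np.percentile(q[:,2],99);n=q[q[:,2]>t-.004]
    print(g,"tip z",t.round(4),"x",n[:,0].min().round(4),n[:,0].max().round(4),"y",n[:,1].min().round(4),n[:,1].max().round(4),"vmin",v[f].min(),arm.observe()["eef_pos"].round(4))
    ims.append(cv2.resize(c["color"][180:420,120:430],(400,300)))
cv2.imwrite("pics/tips.png",np.vstack([np.hstack(ims[:2]),np.hstack(ims[2:])]))
E
```

```text
0 tip z -0.0429 x 0.0037 0.01 y -0.0136 0.0134 vmin 267 [ 0.4849 -0.1021  0.2   ]
0.3 tip z -0.0406 x -0.013 0.0098 y -0.0263 0.0262 vmin 267 [ 0.4849 -0.1021  0.2   ]
0.6 tip z -0.0418 x -0.0138 0.0096 y -0.0391 0.0388 vmin 270 [ 0.4849 -0.1021  0.2   ]
1 tip z -0.0484 x -0.0135 0.0095 y -0.0546 0.0545 vmin 280 [ 0.4849 -0.1021  0.2   ]
```

View pics/tips.png

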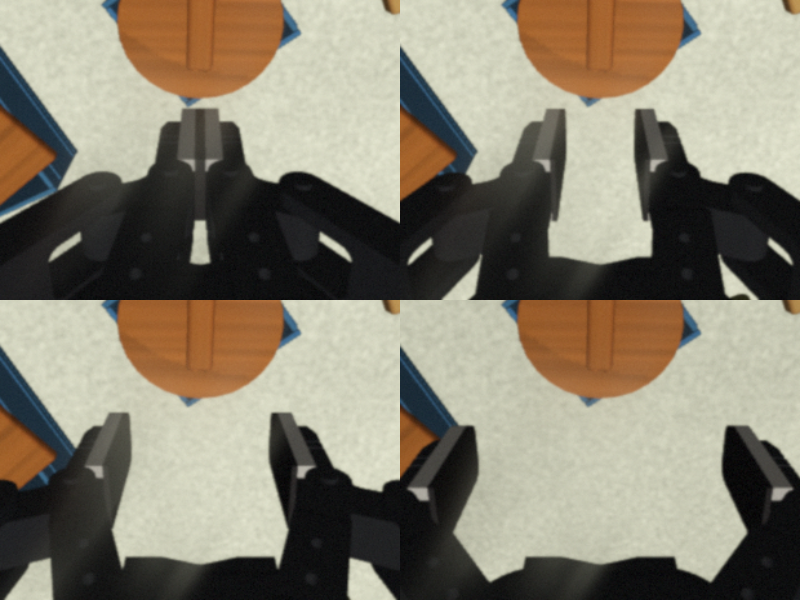

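The fingertips shut at about (200,108) in the first panel. By ray and by depth they stand about 41 mm behind the reported TCP, not 8 mm ahead, and that explains the empty grasp. I'll calibrate with a guarded touch on the plate and then grasp.

```bash
python3 - <<'E'
from h import *
p=[.4850,-.1022];a=-.465
arm.gripper_to(.4);arm.move_pose([*p,.10],R(a))
hit=arm.servo_line([*p,.025],v=.03,guard=4); st(f"touch {hit}")
z=arm.observe()["eef_pos"][2]
arm.servo_line([*p,z+.003],v=.03)
arm.gripper_to(0,f_grip=40); st("closed")
E
```

```text
touch True 19.4 [ 0.4849 -0.1023  0.0439] F [0.  0.5 7.1] open 0.402 grip 3.6
closed 20.0 [ 0.485  -0.1022  0.0469] F [-0.4 -0.2  1.7] open 0.201 grip 39.6
```

The handle is now gripped: opening 0.20 is about 17 mm, at 40 N. Grip offset: TCP = lid origin − 10 mm. I'll carry it to the board.

```bash
sed -i 's/^G=.*/G=-.010; HOV=.14/' h.py; python3 - <<'E'
from h import *
p=[.4850,-.1022];a=-.465;t=[.5018,-.3430]
arm.servo_line([*p,.08],v=.08);st("lift");arm.servo_line([*p,HOV],v=.2)
place(t,a,.020); release()
c=arm.read_camera("top");w=world(c);z=w[...,2];np.save("w1.npy",w);cv2.imwrite("pics/top1.png",c["color"])
r=roi(c,375,465,150,245);print("round",rect(c,r&(z>.03)&(z<.075),.038),rect(c,r&(z>.05),.064),np.nanmedian(z[r&(z>.03)&(z<.048)]))
hsv=cv2.cvtColor(c["color"],cv2.COLOR_BGR2HSV).astype(int);r=roi(c,295,365,160,230)
b=r&(abs(hsv[...,0]-105)<15)&(hsv[...,1]>80)
print("sbox rim",rect(c,r&(z>.058)&(z<.072),.065),"blue",rect(c,b,.065))
r=roi(c,205,275,160,240);print("sq handle",rect(c,r&(z>.098),.109),"plate",rect(c,r&(z>.077),.083))
E
```

```text
lift 20.5 [ 0.485  -0.1019  0.0799] F [ 0.2  0.3 -1.5] open 0.202 grip 39.3
placed hit=True 23.9 [ 0.5017 -0.3427  0.01  ] F [-0.4  0.9  4.9] open 0.2 grip 40.1
home 28.8 [0.1868 0.5967 0.201 ] F [-0.4 -0.1 -0.3] open 0.603 grip 0.0
round (array([ 0.50237131, -0.34156461]), (119.98578643798828, 119.94998168945312), np.float64(-0.7919680486486191)) (array([ 0.50184061, -0.34099155]), (56.953269958496094, 18.844390869140625), np.float64(-0.4747809022882743)) 0.037074624936986544
sbox rim (array([ 0.48624054, -0.10479735]), (108.580078125, 108.1297836303711), np.float64(0.1795331599488681)) blue (array([ 0.48388275, -0.10407205]), (111.81097412109375, 110.18058013916016), np.float64(0.1825734080045458))
sq handle (array([0.47477441, 0.11817839]), (55.527347564697266, 17.86037826538086), np.float64(0.27577738825459375)) plate (array([0.47491785, 0.11843601]), (115.82145690917969, 115.08154296875), np.float64(0.28065207160338845))
```

View pics/top1.png

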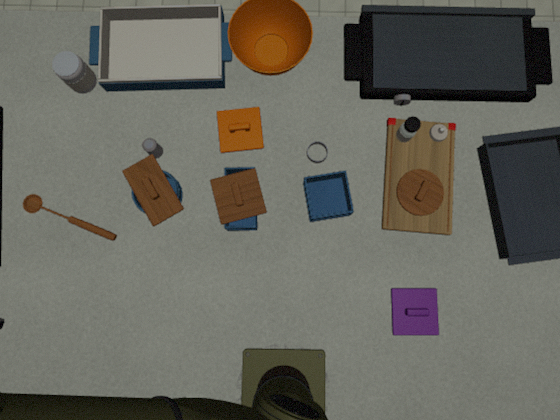

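The image shows the round lid flat on the board at (420,192) and the square box open at (328,195). Next is square lid to square box.

```bash
python3 - <<'E'
from h import *
p=[.4748,.1183];a=.278;t=[.4860,-.1046];b=.181
k=best(p,a,t,b);pick(p,a+k,.065);place(t,b+k,.057)
if arm.observe()["eef_pos"][2]<.057+G+.003: release()
else: raise SystemExit("not home")
c=arm.read_camera("top");w=world(c);z=w[...,2]
r=roi(c,295,365,160,230);print("sq",rect(c,r&(z>.069),.075),np.nanmedian(z[r&(z>.066)&(z<.082)]),rect(c,r&(z>.09),.101))
r=roi(c,205,275,160,240);print("obox rim",rect(c,r&(z>.058)&(z<.072),.065))
r=roi(c,110,195,140,235);print("obl handle",rect(c,r&(z>.098),.109),"plate",rect(c,r&(z>.077),.083))
cv2.imwrite("pics/top2.png",c["color"][100:260,90:480])
E
```

```text
turn 0 1.185859721564529
down hit=False 32.3 [0.4748 0.1182 0.0549] F [ 0.1 -0.2 -0.1] open 0.601 grip 0.0
closed 32.7 [0.475  0.1184 0.0554] F [-1.3  0.2  3.8] open 0.195 grip 39.4
lifted 33.4 [0.4748 0.1185 0.0852] F [ 0.2  0.7 -0.8] open 0.206 grip 39.0
placed hit=True 36.4 [ 0.4859 -0.1045  0.0474] F [-0.1 -0.4  5.6] open 0.202 grip 39.8
home 40.3 [0.1873 0.5964 0.201 ] F [-0.2 -0.3  0.1] open 0.6 grip 0.0
sq (array([ 0.4863089 , -0.10439464]), (115.66368865966797, 115.59347534179688), np.float64(-1.3876707456278368)) 0.07362876897438508 (array([ 0.48568015, -0.1041273 ]), (55.893310546875, 18.35007667541504), np.float64(0.17699774736732854))
obox rim (array([0.47515186, 0.11665239]), (154.12399291992188, 75.19438171386719), np.float64(0.028848923454284137))
obl handle (array([0.48579172, 0.32695319]), (56.97836685180664, 18.549015045166016), np.float64(0.5548399188718549)) plate (array([0.48622839, 0.32759781]), (161.6676788330078, 85.6479263305664), np.float64(0.5553312388034608))
```

The square lid is home. Next is oblong lid to oblong box.

```bash
python3 - <<'E'
from h import *
p=[.4860,.3272];a=.556;t=[.4751,.1163];b=.029
k=best(p,a,t,b);pick(p,a+k,.065);place(t,b+k,.057)
if arm.observe()["eef_pos"][2]<.057+G+.003: release()
else: raise SystemExit("not home")
c=arm.read_camera("top");w=world(c);z=w[...,2]
r=roi(c,190,285,150,250);print("obl",rect(c,r&(z>.069),.075),np.nanmedian(z[r&(z>.066)&(z<.082)]))
r=roi(c,125,195,155,235);print("rbox rim",rect(c,r&(z>.058)&(z<.072),.065))
r=roi(c,375,465,150,245);print("round handle",rect(c,r&(z>.05),.064),rect(c,r&(z>.03)&(z<.075),.038))
cv2.imwrite("pics/top3.png",cv2.resize(c["color"][100:260,90:480],None,fx=2,fy=2))
E
```

```text
turn 3.141592653589793 1.038318575203052
down hit=False 43.4 [0.486  0.3273 0.055 ] F [-0.6  0.2  0.6] open 0.597 grip 0.0
closed 43.8 [0.4861 0.3275 0.0554] F [-0.6 -0.1  1.5] open 0.198 grip 41.7
lifted 44.4 [0.486  0.3271 0.0851] F [ 0.1 -0.3 -2.8] open 0.201 grip 41.2
placed hit=True 47.4 [0.475  0.1163 0.0473] F [-0.6 -0.4  5.8] open 0.199 grip 42.3
home 50.6 [0.1876 0.5962 0.2009] F [0.5 0.4 1.3] open 0.601 grip 0.0
obl (array([0.47714972, 0.11579201]), (160.62088012695312, 84.50800323486328), np.float64(0.028173807956759944)) 0.07336888147082998
rbox rim (array([0.48477274, 0.32881226]), (112.02360534667969, 111.23382568359375), np.float64(-1.550948925275783))
round handle (array([ 0.50184058, -0.34099161]), (56.95326232910156, 18.844388961791992), np.float64(-0.47477990360286526)) (array([ 0.50237131, -0.34156461]), (119.98578643798828, 119.94998168945312), np.float64(-0.7919680486486191))
```

View pics/top3.png

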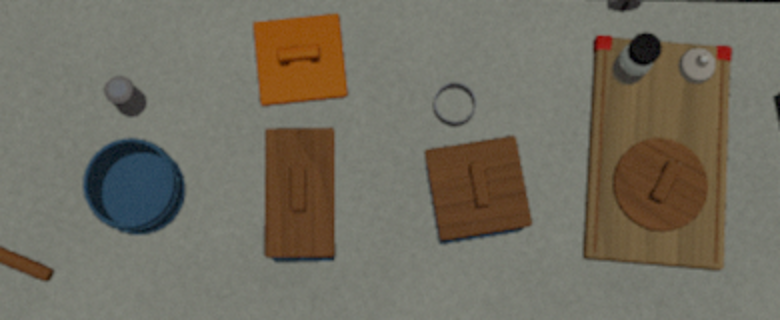

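The crop shows the oblong lid at (300,193) and the square lid at (478,188), both home. The round box at (135,186) is empty, and the shaker at (125,95) and the jar are upright. Last is round lid to round box.

```bash
python3 - <<'E'
from h import *
p=[.5018,-.3414];a=-.47;t=[.4846,.3286];b=.4
k=best(p,a,t,b);pick(p,a+k,.020);place(t,b+k,.057)
if arm.observe()["eef_pos"][2]<.057+G+.003: release()
else: raise SystemExit("not home")
c=arm.read_camera("top");w=world(c);z=w[...,2]
r=roi(c,115,195,155,240);print("round",rect(c,r&(z>.069),.075),np.nanmedian(z[r&(z>.066)&(z<.082)]))
cv2.imwrite("pics/top4.png",cv2.resize(c["color"][100:260,90:480],None,fx=2,fy=2))
cv2.imwrite("pics/side4.png",arm.read_camera("side")["color"])
E
```

```text
turn -3.141592653589793 1.2169416880472856
down hit=False 55.9 [ 0.5019 -0.3413  0.01  ] F [ 0.2 -0.1 -0.1] open 0.597 grip 0.0
closed 56.3 [ 0.5022 -0.3416  0.0104] F [-1.  -0.5  3. ] open 0.203 grip 39.9
lifted 57.0 [ 0.5017 -0.3415  0.0401] F [ 0.4  0.2 -1.6] open 0.199 grip 39.5
placed hit=True 62.5 [0.4845 0.3284 0.0474] F [-0.7 -0.   4.4] open 0.202 grip 40.2
home 65.3 [0.1877 0.596  0.2006] F [ 0.9 -0.5  0.7] open 0.601 grip 0.0
round (array([0.48419623, 0.32606857]), (120.6876220703125, 117.79014587402344), np.float64(-1.5508956620539815)) 0.07302393604086466
```

View pics/side4.png

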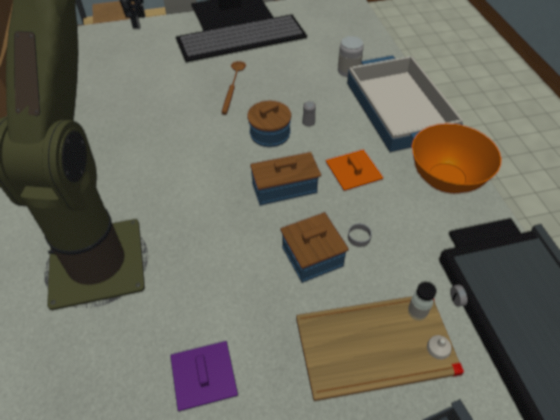

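All three lids sit level on their own boxes, at (270,115), (286,172) and (314,240). The shaker at (309,112) and the jar at (424,297) are upright.

```bash
python3 -c "
from rig import arm
print(arm.job_done())"
```

```text
the job is handed in; nothing more can be done
None
```

The job is handed in at about 65 s of the 128 s limit, with each lid measured level and home on its own box and the boxes, spice jar and shaker upright; the first grasp closed on nothing because the fingertips stand about 3–4 cm behind the reported TCP, so I recalibrated by touch.

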